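# Set the bread-topping selector to ring bread and start it

## Robot

A 7-joint arm with a two-finger parallel gripper is mounted at the origin on the work surface. World frame = base frame: x ahead of the robot, y to its left, z up, the work surface at z = 0. Lengths are in mm, angles in rad, forces in N, time in s.
With the tool pointing down it reaches from about 400 to 875 mm from the base axis. Payload 4.4 kg.
Tool frame: the origin (TCP) lies at the very end of the fingers, on their centre line; the grasp point (between the pads) lies 19 mm behind it; z points along the fingers, x is the direction in which the jaws open and shut, and the axes are right-handed (so a half turn about z gives the same grasp; the last joint's range is limited). The gripper opens to 85 mm and grips with 20 to 120 N. Pads are 22 mm wide; open, the fingers measure 114 mm over their backs; the gripper's body (76 mm by 85 mm) begins 54 mm behind the grasp point. The pads swing forward as they close: fully open they stand 13 mm farther back than shut.
Start: joints at [1.169, 0.628, 0.038, 1.517, -0.027, 0.996, -0.02], TCP at [214.219, -613.7, 231.313] pointing down, gripper open.
Joint ranges: [-3.06, 3.06], [-0.37, 2.12], [-1.25, 1.32], [0.18, 2.47], [-1.1, 4.24], [0.23, 1.98], [-2.94, 2.94]. Speed limits (rad/s): [2.57, 2.57, 3.14, 3.14, 3.14, 3.14, 3.14].

## Interface

Orientations are given as [roll, pitch, yaw] about the fixed x, y, z axes, in that order (R = Rz(yaw) Ry(pitch) Rx(roll)).
In Python, from cell import telemetry, get_image, get_calibration, ctrl gives the robot as it stands. The module is installed in compiled form; this text tells all that it offers.
- The arm moves only by the tool arm_command, never from a script. Its arguments are lists of equal length, an entry for each row: "rot": the turn, a rotation vector about the world's x, y, z in degrees, a list of three; "slide": the shift along the world's x, y, z in mm, a list of three; "gripper": the finger opening in mm, from 0 to 85.4. A call has 1 to 5 rows; each row shifts and turns the pose as measured when the row begins; what a row does not reach is not made up. A row lasts 1/12 s, in which the tool goes at most 41.7 mm and 7.16 degrees, less where a joint would pass 70% of its speed; a pose out of reach is approached as far as the arm can. A call with a gripper value outside its range is refused whole. The fingers move at their own pace and stop on an object; the grip force is fixed at half the most. Time passes only in rows, so rows that do not move let the fingers close. It gives the time, the measured TCP pose, the force and the opening at its end, in the units of the state.
- telemetry.read_state(): the state, without advancing time (a new reading comes with each control period).
- get_image(name): name is "scene" or "top" or "wrist"; returns (picture, depth): 384x512x3 uint8, red, green, blue; 384x512 float32, mm along the optical axis (not along the pixel's ray), 0 where there is no reading.
- get_calibration(name): a dict with "fx", "fy", "cx", "cy" (pixels), "xyz" and "attitude" of the camera in the world. Camera axes: x right, y up, looking along -z (the intrinsics and any distortion apply to the point x, -y, -z); pixel columns grow to the right and rows downward; lengths in mm; the calibration is good to about 2 mm. A picture is of the moment at which its call begins: read the wrist's pose just before it. get_calibration takes no time and is no camera call; for the wrist camera it gives the pose at the moment of the call.
- ctrl.finish_job(): hands the job in, once; it reports no verdict.
The state is a dict: "clock": time; "qpos": joint angles; "qd": joint speeds; "tau": joint torques, N m; "eef_pos": TCP position; "tool_rot": TCP orientation; "force": force on the tool from outside, world axes, zero at the start; "torque": the same for the moment, N m; "width": finger opening in mm.
Only numpy, scipy, OpenCV 4.12 (cv2) and the standard library are available. Lean on these libraries where they do the work, as an engineer would, in place of code of your own. Each camera call takes 0.05 s, during which the arm holds its last target.

## Task

On the bread-topping machine, push the upright tab of the selector dial round with the fingertips until its pointer points at the middle of the ring-bread badge, then press the start button fully down and let it go. Only push and press: do not lift the dial off its seat, do not press the button before the dial is set, and leave the jar, bowl, brush and bun where they are.

Things in the scene. Friction and masses are not known exactly. Their poses are not given: they have to be found in the camera images.
- machine: low stainless steel box fixed to the table, deck at 90 mm height; origin on the table below the dial's axis; the box spans -160 to +140 mm in its x, +-160 mm in its y. Its x axis points from the badge side (front, towards the robot) to the start-button side (rear). A low tray with a bread is fixed to its rear. Position and yaw (about +-20 degrees) vary
- dial (a joint): angle (rad) of the selector dial about its vertical axis, counter-clockwise from above positive, stops at +-1.75; at 0 tab and pointer point along the machine's -x. Badges sit at -1.3, -0.65, 0.65 and 1.3; it starts between the middle two. No click positions: it stays where it is left; about 0.12 N m (1.6 N at the tab) turns it
- pointer (a point): tip of the small bright pointer at the foot of the tab, 95 mm from the dial's axis, 16.5 mm above the deck. Its frame turns with the dial: x points radially outward along the tab, y counter-clockwise, z up
- dial_lift (a joint): height (m) by which the dial is raised off its seat; 0 when seated. The dial (0.6 kg with hub) is held down only by its weight and can be lifted off for cleaning, which must not happen here
- badge_ring: ring-bread badge: white disc 56 mm across, 3 mm thick, flat on the deck, centre 122 mm from the dial's axis; origin at the centre of its underside; in brown relief on it: a ring 44 mm across with a 28 mm hole, the one to select. The four plates differ only in relief; which sits at which of the four places varies
- badge_long: long-bread badge: white disc 56 mm across, 3 mm thick, flat on the deck, centre 122 mm from the dial's axis; origin at the centre of its underside; in brown relief on it: one straight bar 37 mm long
- badge_round: round-bread badge: white disc 56 mm across, 3 mm thick, flat on the deck, centre 122 mm from the dial's axis; origin at the centre of its underside; in brown relief on it: a filled disc 28 mm across
- badge_rolls: rolls badge: white disc 56 mm across, 3 mm thick, flat on the deck, centre 122 mm from the dial's axis; origin at the centre of its underside; in brown relief on it: three small separate discs
- start (a joint): travel (m) of the start button: 0 up, 0.006 fully down; it springs back by itself; about 5 N at full travel
- start_top (a point): centre of the top of the start button, a round black button 28 mm across in an aluminium housing on the deck, 108 mm behind the dial's axis; it is pressed straight down
- dial_axis (a point): point on the dial's axis at deck height. The dial is a black disc of radius 60 mm, top 22 mm above the deck (flat hub to 26 mm). Its only tab is an upright black fin, 12 mm thick, spanning radius 49 to 85 mm and 16 to 64 mm above the deck, with a bright line along its top
- jar: small glass jar with steel lid, 42 mm across, 60 mm high, standing loose on the deck's rear left corner; origin at the centre of its underside
- bowl: steel bowl, 110 mm across, 50 mm high, loose on the table left of the machine; origin at the centre of its underside
- brush: pastry brush lying loose on the table right of the machine; origin under its middle
- bun: round bun, 104 mm across, 34 mm high, loose on the table right of the machine; origin at the centre of its underside
There are look-alikes about, which are no part of the job. Of the things shaped like the jar, the glass one is meant.

How it is judged:
By the outcome, as a careful person would: the job done as asked, in the order asked, and still so for the second after the job is handed in, with the robot touching nothing.
It also fails if it takes over 54 s, if anything falls off the work surface, if the arm or the gripper's body presses on something with over 40 N, if the wrist force passes 120 N, or if a joint passes its speed limit or range.

## Working session

There is one attempt and no reset: what is moved stays moved. The work goes in short steps, Python scripts to look and compute and a tool call to move; the robot and the scene stay as the last step left them, time stands still between calls to the robot, and variables do not carry over. Pictures are saved under pics/ and viewed, and the job is handed in when it is done.

Besides the shell and the picture viewer there is one more tool, called after "Request:" by a JSON object that holds its "name" and its "arguments", one argument or row to a line. arm_command: Moves the arm, as the interface text tells. Its arguments: {"type":"object","properties":{"rot":{"type":"array"},"slide":{"type":"array"},"gripper":{"type":"array"}},"required":["rot","slide","gripper"]}

```bash
mkdir -p pics; cat > h.py <<'E'
import numpy as np, cv2
from cell import telemetry, get_image, get_calibration, ctrl
def save(n,im): cv2.imwrite('pics/'+n+'.png',cv2.cvtColor(im,cv2.COLOR_RGB2BGR))
E
python3 - <<'E'
from h import *
s=telemetry.read_state(); print(s)
for n in ['scene','top']:
    im,d=get_image(n); c=get_calibration(n); print(n,c)
    save(n+'0',im); np.savez('pics/'+n+'0.npz',im=im,d=d)
E
```

```text
{'clock': 0.0, 'qpos': array([ 1.16920619,  0.62932938,  0.03842837,  1.51839988, -0.02699673,
        0.9962735 , -0.02002905]), 'qd': array([ 2.73333944e-05, -1.77422632e-03, -1.02647102e-03,  5.40606193e-04,
        1.41603316e-03,  4.03408939e-04,  5.00388712e-04]), 'tau': array([-3.43189686e-04, -5.63392639e+01,  1.22583613e+00, -1.93445313e+01,
        1.08653257e-02,  1.06102740e-02, -1.87758928e-05]), 'eef_pos': array([ 214.00978072, -613.08848881,  230.38949085]), 'tool_rot': array([ 3.14157317e+00,  1.89242433e-03, -1.23502321e+00]), 'force': array([ 0.24694322, -0.24113884, -0.71228711]), 'torque': array([-0.03676266,  0.00136294, -0.02799263]), 'width': 85.23426737258492}
scene {'fx': 453.58957624839695, 'fy': 453.58957624839695, 'cx': 255.32079985174576, 'cy': 194.87390240054637, 'xyz': array([1171.79638851,  999.1208861 , 1078.14768979]), 'attitude': array([ 0.83683001, -0.00571847,  2.62545274])}
top {'fx': 469.91300838973325, 'fy': 469.91300838973325, 'cx': 262.4297066120128, 'cy': 189.2249487377982, 'xyz': array([ 362.87487467,   30.30694347, 1562.43668742]), 'attitude': array([ 1.58651953e-01,  2.04426216e-04, -1.59398150e+00])}
```

View pics/top0.png

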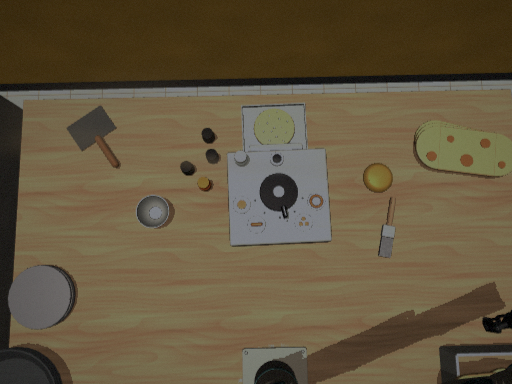

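View pics/scene0.png

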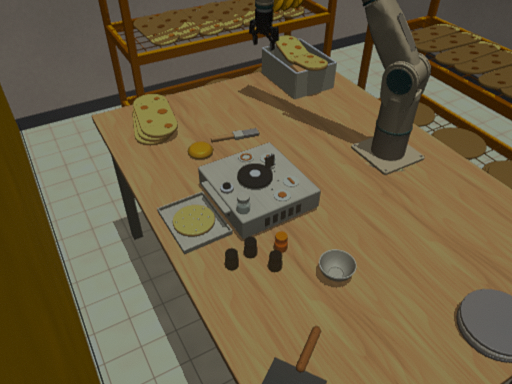

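The top view shows the machine around (279,195), with the dial at (279,191) and the tab pointing down at about (285,211). The button is at (277,158), the jar at (241,158), and the ring badge looks to be at (316,201). I'll enlarge it and measure.

```bash
cat >> h.py <<'E'
from scipy.spatial.transform import Rotation as R
def ray(c,u,v):
    d=np.array([(u-c['cx'])/c['fx'],-(v-c['cy'])/c['fy'],-1.0])
    return R.from_euler('xyz',c['attitude']).as_matrix()@d
def onplane(c,u,v,z):
    d=ray(c,u,v); o=np.array(c['xyz']); return o+d*(z-o[2])/d[2]
def proj(c,p):
    q=R.from_euler('xyz',c['attitude']).as_matrix().T@(np.array(p)-c['xyz'])
    return c['cx']+c['fx']*q[0]/-q[2], c['cy']-c['fy']*q[1]/-q[2]
E
python3 - <<'E'
from h import *
z=np.load('pics/top0.npz'); im=z['im']
save('crop',cv2.resize(im[140:255,215:345],None,fx=6,fy=5.2 and 5.2,interpolation=cv2.INTER_CUBIC)) if 0 else save('crop',cv2.resize(im[145:250,220:340],None,fx=5.7,fy=5.7,interpolation=cv2.INTER_CUBIC))
c=get_calibration('top')
for n,u,v,h in [('dial',279,191.5,112),('ring',316,201,93),('b2',304,222,93),('b3',257,224,93),('b4',242,205,93),('btn',277,158,105)]: print(n,onplane(c,u,v,h).round(1), z['d'][int(v),int(u)])
E
```

```text
dial [586.5 -26.4 112. ] 1469.2974
ring [ 556.4 -142.9   93. ] 1478.0829
b2 [ 491.  -102.6   93. ] 1476.2417
b3 [488.1  44.7  93. ] 1462.9564
b4 [549.1  90.7  93. ] 1476.481
btn [695.3 -23.4 105. ] 1483.2845
```

View pics/crop.png

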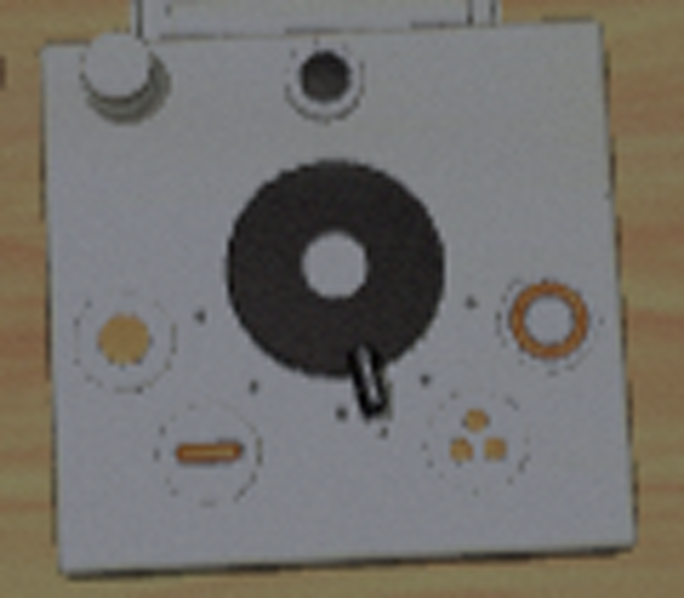

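The ring badge is at pixel (316,201), at the right end, so it sits at +1.3. The tab is slightly CCW of centre. Next I'll fit the machine pose.

```bash
python3 - <<'E'
from h import *
z=np.load('pics/top0.npz'); im=z['im']; c=get_calibration('top')
hsv=cv2.cvtColor(im,cv2.COLOR_RGB2HSV)
roi=np.zeros(im.shape[:2],np.uint8); roi[195:236,232:328]=1
m=((hsv[...,1]>75)&(roi>0)).astype(np.uint8)
n,l,st,ce=cv2.connectedComponentsWithStats(cv2.dilate(m,np.ones((3,3))))
def cen(mask):
    y,x=np.nonzero(mask); return x.mean(),y.mean(),len(x)
P={}
for i in range(1,n):
    u,v,k=cen((l==i)&(m>0)); print(i,u,v,k,onplane(c,u,v,94).round(1))
g=hsv[...,2]
for nm,(u0,v0,r),h in [('hub',(279,191,9),116),('btn',(277,158,6),105)]:
    yy,xx=np.mgrid[:384,:512]; near=np.hypot(xx-u0,yy-v0)<r
    mk=near&((g>85) if nm=='hub' else (g<75)); u,v,k=cen(mk); print(nm,u,v,k,onplane(c,u,v,h).round(1))
# dark disc+fin
E
```

```text
1 315.90140845070425 200.67605633802816 71 [ 557.3 -142.5   94. ]
2 241.37254901960785 204.09803921568627 51 [551.9  92.5  94. ]
3 281.6 209.0 5 [533.4 -33.6  94. ]
4 284.5 215.5 2 [512.7 -42.1  94. ]
5 303.1333333333333 221.63333333333333 30 [492.1 -99.8  94. ]
6 255.84375 223.96875 32 [488.2  48.3  94. ]
hub 278.27272727272725 191.0909090909091 99 [587.2 -24.  116. ]
btn 276.5 157.86206896551724 58 [695.8 -21.8 105. ]
```

```bash
python3 - <<'E'
from h import *
c=get_calibration('top'); A=np.array([587.2,-24.3]);yaw=.022
for u,v in [(283.5,207.3),(285.8,216.6)]:
    p=onplane(c,u,v,154); d=p[:2]-A; print(p.round(1),np.hypot(*d),(np.arctan2(d[1],d[0])-yaw-np.pi+9*np.pi)%(2*np.pi)-np.pi)
E
```

```text
[531.5 -36.9 154. ] 57.122361591692474 0.200336252274532
[503.2 -43.  154. ] 86.06190106627963 0.19654292305730436
```

Request:
{"name": "arm_command", "arguments": {
  "rot": [
    [0, 0, 0],
    [0, 0, 0],
    [0, 0, 0],
    [0, 0, 0],
    [0, 0, 0]
  ],
  "slide": [
    [16, 36, 2],
    [16, 36, 2],
    [16, 36, 2],
    [16, 36, 2],
    [16, 36, 2]
  ],
  "gripper": [85, 70, 60, 50, 50]
}}

```text
clock: 0.52
eef_pos: [286.9, -434.4, 236.6]
tool_rot: [3.134, 0.001, -1.252]
force: [0.8, -0.6, -0.6]
width: 49.8
```

Request:
{"name": "arm_command", "arguments": {
  "rot": [
    [0, 0, 0],
    [0, 0, 0],
    [0, 0, 0],
    [0, 0, 0],
    [0, 0, 0]
  ],
  "slide": [
    [20, 34, 2],
    [20, 34, 2],
    [20, 34, 2],
    [20, 34, 2],
    [20, 34, 2]
  ],
  "gripper": [50, 50, 50, 50, 50]
}}

```text
clock: 0.93
eef_pos: [387.2, -254.4, 246.2]
tool_rot: [3.132, 0.004, -1.255]
force: [0.3, -0.7, -0.4]
width: 49.8
```

Request:
{"name": "arm_command", "arguments": {
  "rot": [
    [0, 0, 0],
    [0, 0, 0],
    [0, 0, 0],
    [0, 0, 0],
    [0, 0, 0]
  ],
  "slide": [
    [20, 33, 0],
    [20, 33, 0],
    [20, 33, 0],
    [20, 33, 0],
    [20, 33, 0]
  ],
  "gripper": [50, 50, 50, 50, 50]
}}

```text
clock: 1.35
eef_pos: [489.4, -79.7, 246.4]
tool_rot: [3.132, 0.004, -1.255]
force: [1.0, -1.0, -0.4]
width: 50.3
```

Request:
{"name": "arm_command", "arguments": {
  "rot": [
    [0, 0, -3],
    [0, 0, -2.4],
    [0, 0, 0]
  ],
  "slide": [
    [18, 22, 0],
    [15, 19, 0],
    [0, 0, 0]
  ],
  "gripper": [50, 50, 50]
}}

```text
clock: 1.6
eef_pos: [527.0, -25.5, 245.8]
tool_rot: [3.135, 0.009, -1.34]
force: [0.4, -0.0, 0.1]
width: 50.2
```

```bash
python3 - <<'E'
from h import *
s=telemetry.read_state(); print(s['eef_pos'],s['tool_rot'],s['qpos'])
im,d=get_image('wrist'); c=get_calibration('wrist'); print(c); save('w1',im)
for n,p in [('axis',[587.2,-24.3,116]),('ring',[557.2,-142.5,94]),('btn',[695.4,-21.9,105]),('tabout',[504.3,-43,154])]: print(n,proj(c,p))
E
```

```text
[527.02649502 -25.52016026 245.76652743] [ 3.13514077  0.00911716 -1.3399569 ] [ 0.0194213   0.4396806  -0.02771657  1.83170227  0.00564975  0.87869033
 -1.3492604 ]
{'fx': 291.8635686412444, 'fy': 291.8635686412444, 'cx': 256.4747911777224, 'cy': 193.3167392095061, 'xyz': array([607.40821489,  -9.31319039, 387.41508318]), 'attitude': array([-0.33518432,  0.00857045, -1.34102531])}
axis (np.float64(270.10036287784203), np.float64(118.70321768136658))
ring (np.float64(373.1140390427331), np.float64(172.67992795393909))
btn (np.float64(298.8360862697052), np.float64(-15.352907536834067))
tabout (np.float64(269.38408585231673), np.float64(222.1794082898804))
```

View pics/w1.png

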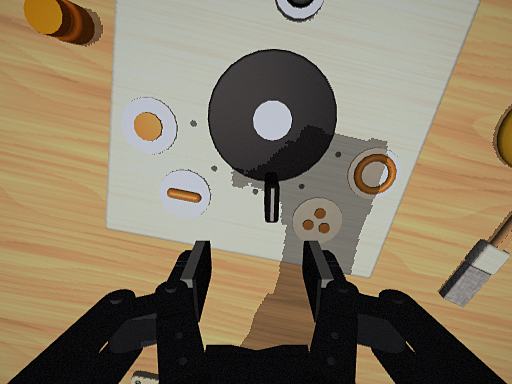

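The wrist view shows the hub at (272,119), the ring badge at (376,173), and the tab's outer end at (271,221). All three agree with the top-view fit to about 2 mm. I'll refine with the wrist view, then straddle the tab.

```bash
python3 - <<'E'
from h import *
im=cv2.cvtColor(cv2.imread('pics/w1.png'),cv2.COLOR_BGR2RGB); c=get_calibration('wrist')
g=im.max(2); yy,xx=np.mgrid[:384,:512]
m=(np.hypot(xx-272,yy-119)<26)&(g>110); h=onplane(c,xx[m].mean(),yy[m].mean(),116)
hsv=cv2.cvtColor(im,cv2.COLOR_RGB2HSV)
m2=(np.hypot(xx-376,yy-173)<26)&(hsv[...,1]>110); r=onplane(c,(xx[m2].min()+xx[m2].max())/2,(yy[m2].min()+yy[m2].max())/2,94)
m3=(np.hypot(xx-149,yy-126)<22)&(hsv[...,1]>110); b=onplane(c,xx[m3].mean(),yy[m3].mean(),94)
print(h,r,b,m.sum(),m2.sum(),np.hypot(*(r-h)[:2]),np.hypot(*(b-r)[:2])); 
save('w1c',cv2.resize(im[90:240,200:410],None,fx=3.7,fy=3.7,interpolation=cv2.INTER_CUBIC))
E
```

```text
[586.4955161  -26.27145644 116.        ] [ 556.81924629 -144.70732499   94.        ] [551.04519653  90.6718532   94.        ] 1223 773 122.09723971858693 235.44998869176797
```

View pics/w1c.png

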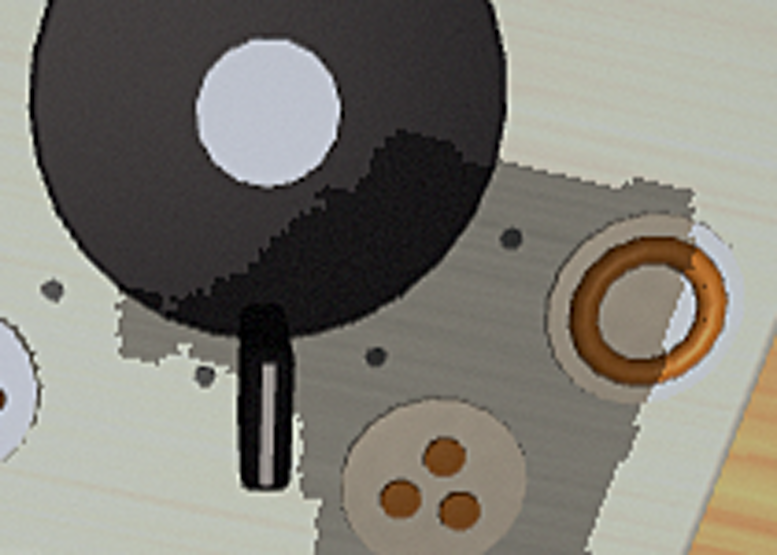

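Request:
{"name": "arm_command", "arguments": {
  "rot": [
    [0.3, 0, 0],
    [0, 0, 0],
    [0, 0, 0]
  ],
  "slide": [
    [-6, -15, -20],
    [0, 0, -20],
    [0, 0, 0]
  ],
  "gripper": [50, 50, 50]
}}

```text
clock: 1.9
eef_pos: [518.7, -43.9, 204.7]
tool_rot: [3.134, 0.012, -1.337]
force: [-0.4, -0.2, 0.3]
width: 50.1
```

Request:
{"name": "arm_command", "arguments": {
  "rot": [
    [0, 0, 0],
    [0, 0, 0],
    [0, 0, 0],
    [0, 0, 0]
  ],
  "slide": [
    [3, 3, -20],
    [0, 0, -20],
    [0, 0, -20],
    [0, 0, 0]
  ],
  "gripper": [50, 50, 50, 50]
}}

```text
clock: 2.23
eef_pos: [520.4, -45.9, 145.2]
tool_rot: [3.134, 0.009, -1.342]
force: [-0.2, -0.1, -0.3]
width: 49.9
```

```bash
python3 - <<'E'
from h import *
s=telemetry.read_state(); print(s['eef_pos'],s['force'])
im,d=get_image('wrist'); save('w2',im)
E
```

```text
[520.43343231 -45.85988861 145.16919051] [-0.22436397 -0.08159027 -0.32768943]
```

View pics/w2.png

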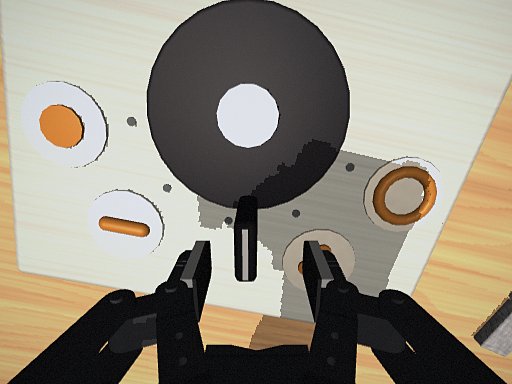

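The tab, at (245,240), lies between the open fingers, about 5 mm left of their centre. I'll centre on it, go down and narrow the opening.

Request:
{"name": "arm_command", "arguments": {
  "rot": [
    [0, 0, 0],
    [0, 0, 0],
    [0, 0, 0],
    [0, 0, 0]
  ],
  "slide": [
    [0, 5, -10],
    [0, 0, -10],
    [0, 0, 0],
    [0, 0, 0]
  ],
  "gripper": [50, 40, 30, 30]
}}

```text
clock: 2.62
eef_pos: [523.7, -42.0, 129.2]
tool_rot: [-3.141, 0.006, -1.344]
force: [-0.4, 0.6, 0.1]
width: 30.1
```

```bash
python3 - <<'E'
import numpy as np
A=np.array([586.7,-25.8])
for f in np.arange(.2,1.31,.1):
    a=.0235+np.pi+f; r=np.array([np.cos(a),np.sin(a)]); t=np.array([-r[1],r[0]])
    print(round(f,2),(A+67*r+9*t).round(1),round(.0235+f-np.pi/2,3))
E
```

```text
0.2 [523.4 -49.4] -1.347
0.3 [526.  -55.6] -1.247
0.4 [529.3 -61.5] -1.147
0.5 [533.2 -67.1] -1.047
0.6 [537.6 -72.2] -0.947
0.7 [542.4 -76.9] -0.847
0.8 [547.8 -81.1] -0.747
0.9 [553.5 -84.7] -0.647
1.0 [559.5 -87.7] -0.547
1.1 [565.8 -90.1] -0.447
1.2 [572.4 -91.9] -0.347
1.3 [579. -93.] -0.247
```

Request:
{"name": "arm_command", "arguments": {
  "rot": [
    [0, 0, 0],
    [0, 0, 5],
    [0, 0, 5],
    [0, 0, 5],
    [0, 0, 5]
  ],
  "slide": [
    [0, -5, -1],
    [1, -5, -1],
    [1.5, -6, -1],
    [2, -6, 0],
    [2.5, -5.5, 0]
  ],
  "gripper": [30, 30, 30, 30, 30]
}}

```text
clock: 3.03
eef_pos: [532.7, -67.1, 128.5]
tool_rot: [-3.136, 0.007, -0.977]
force: [-0.4, 2.4, -0.9]
width: 29.8
```

Request:
{"name": "arm_command", "arguments": {
  "rot": [
    [0, 0, 4],
    [0, 0, 4],
    [0, 0, 4.5],
    [0, 0, 4.5],
    [0, 0, 0]
  ],
  "slide": [
    [4.5, -5, 0],
    [5, -4.5, 0],
    [5, -4, 0],
    [5.5, -3.5, 0],
    [0, 0, 0]
  ],
  "gripper": [30, 30, 30, 30, 30]
}}

```text
clock: 3.45
eef_pos: [551.6, -86.1, 129.7]
tool_rot: [-3.137, 0.01, -0.664]
force: [-0.5, 0.2, -0.5]
width: 29.8
```

```bash
python3 - <<'E'
from h import *
s=telemetry.read_state(); print(s['eef_pos'],s['force'],s['tool_rot'])
im,d=get_image('wrist'); save('w3',im)
E
```

```text
[551.57241359 -86.05506407 129.72892087] [-0.48892347  0.19477745 -0.45569576] [-3.13724404  0.00976413 -0.664054  ]
```

View pics/w3.png

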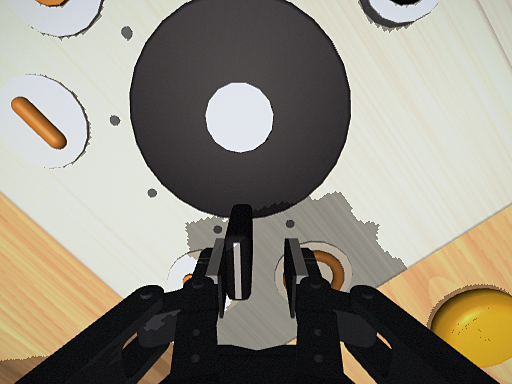

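The left finger is pushing the tab at (238,265), and the ring badge is ahead on the right at (325,270). The dial is near 0.9, so I'll continue to about 1.2.

Request:
{"name": "arm_command", "arguments": {
  "rot": [
    [0, 0, 4.5],
    [0, 0, 4.5],
    [0, 0, 4.5],
    [0, 0, 4.5],
    [0, 0, 0]
  ],
  "slide": [
    [5.5, -2, 0],
    [5.5, -2, 0],
    [5, -1.5, 0],
    [4.5, -1, 0],
    [0, 0, 0]
  ],
  "gripper": [30, 30, 30, 30, 30]
}}

```text
clock: 3.92
eef_pos: [567.4, -92.2, 130.0]
tool_rot: [-3.141, 0.016, -0.351]
force: [-0.1, 0.5, 0.3]
width: 30.3
```

```bash
python3 - <<'E'
from h import *
s=telemetry.read_state(); print(s['eef_pos'],s['force'],s['tool_rot'])
im,d=get_image('wrist'); save('w4',im)
im,d=get_image('top'); save('t4',cv2.resize(im[145:250,220:340],None,fx=5.7,fy=5.7,interpolation=cv2.INTER_CUBIC))
E
```

```text
[567.39485616 -92.15660038 129.97314876] [-0.06271662  0.49135107  0.32395117] [-3.14134471  0.01606602 -0.35098198]
```

View pics/w4.png

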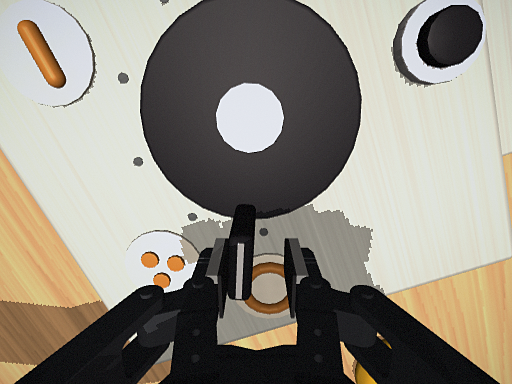

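The fin is at (240,250), just short of the ring badge at (268,288). I'll measure the angle.

```bash
cat > ang.py <<'E'
from h import *
import sys
def hubring(im,c):
    g=im.max(2).astype(int)
    n,l,st,ce=cv2.connectedComponentsWithStats((g>130).astype(np.uint8))
    yy,xx=np.mgrid[:384,:512]; u,v=proj(c,[586.7,-25.8,116])
    i=l[int(v),int(u)]; m=l==i
    return onplane(c,xx[m].mean(),yy[m].mean(),116), st[i]
if __name__=='__main__':
    im=cv2.cvtColor(cv2.imread('pics/%s.png'%sys.argv[1]),cv2.COLOR_BGR2RGB); c=get_calibration('wrist')
    h,st=hubring(im,c); print('hub',h,st)
    for pt in sys.argv[2:]:
        u,v,z=map(float,pt.split(',')); p=onplane(c,u,v,z); d=(p-h)[:2]
        print(p.round(1),'r',np.hypot(*d).round(1),'phi',(((np.arctan2(d[1],d[0])-.0235-np.pi)+9*np.pi)%(2*np.pi)-np.pi).round(3))
E
python3 - <<'E'
import cv2
im=cv2.imread('pics/w4.png'); cv2.imwrite('pics/w4c.png',cv2.resize(im[195:325,195:335],None,fx=4.5,fy=4.5,interpolation=cv2.INTER_CUBIC))
E
python3 ang.py w4 238,250,154
```

```text
hub [588.1811757  -23.46179804 116.        ] [ 216   83   68   70 3685]
[564.6 -75.  154. ] r 56.6 phi 1.119
```

View pics/w4c.png

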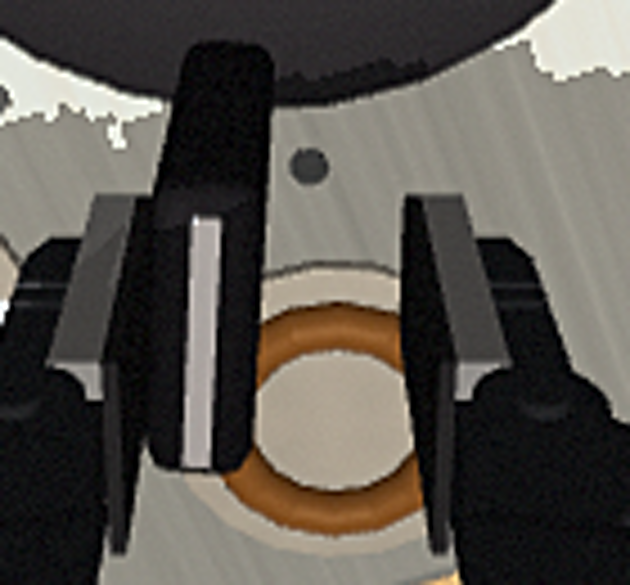

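```bash
python3 ang.py w4 240.8,243.2,154 238.8,298.3,154 269.9,288.3,95
```

```text
hub [588.1811757  -23.46179804 116.        ] [ 216   83   68   70 3685]
[567.1 -72.1 154. ] r 53.0 phi 1.139
[555.2 -99.9 154. ] r 83.3 phi 1.14
[ 558.3 -141.6   95. ] r 121.8 phi 1.3
```

Request:
{"name": "arm_command", "arguments": {
  "rot": [
    [0, 0, 2.5],
    [0, 0, 2.5],
    [0, 0, 2],
    [0, 0, 0],
    [0, 0, 0]
  ],
  "slide": [
    [2.8, -0.6, 0],
    [2.8, -0.6, 0],
    [2.4, -0.4, 0],
    [0, 0, 0],
    [0, 0, 0]
  ],
  "gripper": [30, 30, 30, 30, 30]
}}

```text
clock: 4.43
eef_pos: [571.9, -93.0, 130.4]
tool_rot: [3.14, 0.019, -0.241]
force: [-0.6, 0.7, -0.1]
width: 30.1
```

```bash
python3 - <<'E'
from h import *
s=telemetry.read_state(); print(s['eef_pos'],s['force'],s['tool_rot'])
im,d=get_image('wrist'); save('w5',im);save('w5c',cv2.resize(im[195:325,195:335],None,fx=4.5,fy=4.5,interpolation=cv2.INTER_CUBIC))
E
```

```text
[571.91816478 -93.03013797 130.43842172] [-0.58986611  0.66313239 -0.0648888 ] [ 3.13953579  0.01914924 -0.24139757]
```

View pics/w5c.png

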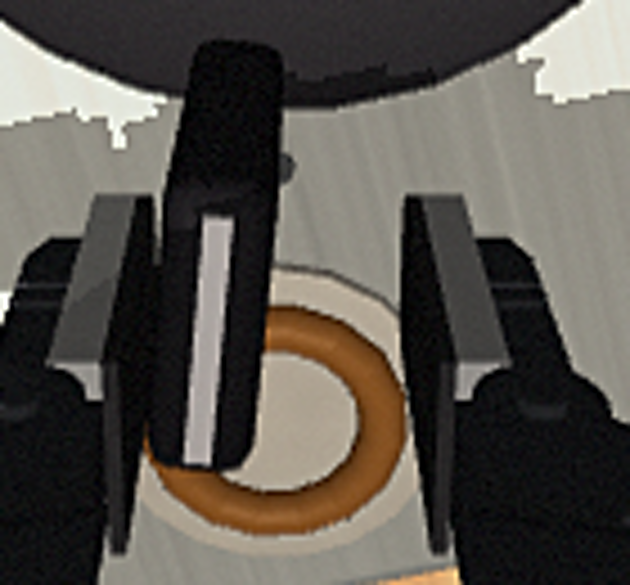

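```bash
python3 ang.py w5 243.2,243.2,154 239,298.3,154 256.8,288.3,95
```

```text
hub [588.32968193 -23.38606211 116.        ] [ 222   83   68   70 3666]
[571.  -73.6 154. ] r 53.1 phi 1.214
[ 561.2 -102.5  154. ] r 83.6 phi 1.217
[ 559.6 -141.4   95. ] r 121.5 phi 1.308
```

Request:
{"name": "arm_command", "arguments": {
  "rot": [
    [0, 0, 0.5],
    [0, 0, 0.5],
    [0, 0, 0],
    [0, 0, 0]
  ],
  "slide": [
    [2.4, -0.5, 0],
    [2.4, -0.5, 0],
    [2.0, -0.4, 0],
    [0, 0, 0]
  ],
  "gripper": [30, 30, 30, 30]
}}

```text
clock: 4.82
eef_pos: [577.4, -95.0, 130.5]
tool_rot: [3.137, 0.022, -0.226]
force: [-1.1, 0.6, -0.3]
width: 30.2
```

```bash
python3 - <<'E'
from h import *
s=telemetry.read_state(); print(s['eef_pos'],s['force'],s['tool_rot'])
im,d=get_image('wrist'); save('w6',im);save('w6c',cv2.resize(im[195:325,195:335],None,fx=4.5,fy=4.5,interpolation=cv2.INTER_CUBIC))
E
```

```text
[577.35309724 -95.00733507 130.52592415] [-1.08690232  0.55421193 -0.33152549] [ 3.1374469   0.02186296 -0.22617163]
```

View pics/w6c.png

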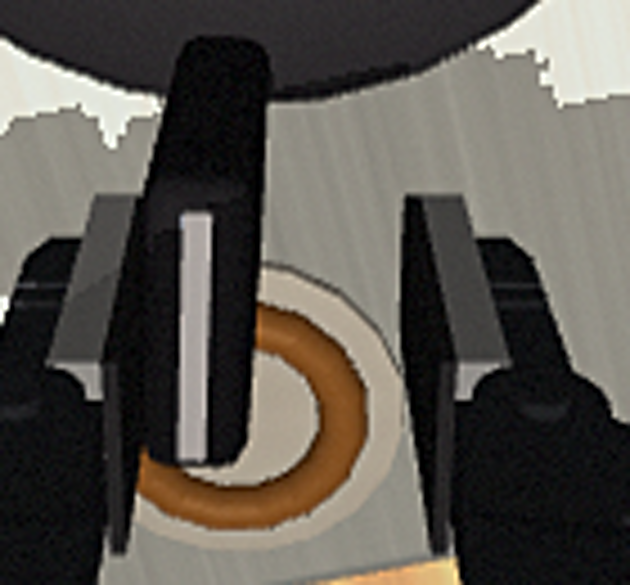

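```bash
python3 ang.py w6 238.6,242.1,154 237.7,297.2,154 247.9,287.2,95
```

```text
hub [588.19280622 -23.24253457 116.        ] [ 213   82   68   70 3684]
[574.1 -74.4 154. ] r 53.1 phi 1.279
[ 566.3 -103.7  154. ] r 83.4 phi 1.282
[ 559.4 -141.3   95. ] r 121.5 phi 1.308
```

Request:
{"name": "arm_command", "arguments": {
  "rot": [
    [0, 0, 0],
    [0, 0, 0],
    [0, 0, 0]
  ],
  "slide": [
    [1.4, -0.2, 0],
    [0.8, 0, 0],
    [0, 0, 0]
  ],
  "gripper": [30, 30, 30]
}}

```text
clock: 5.12
eef_pos: [579.2, -95.6, 130.4]
tool_rot: [3.137, 0.023, -0.227]
force: [-1.7, -0.0, -0.5]
width: 29.9
```

```bash
python3 - <<'E'
from h import *
s=telemetry.read_state(); print(s['eef_pos'],s['force'],s['tool_rot'])
im,d=get_image('wrist'); save('w7',im);save('w7c',cv2.resize(im[195:325,195:335],None,fx=4.5,fy=4.5,interpolation=cv2.INTER_CUBIC))
E
```

```text
[579.1850428  -95.62157464 130.43209173] [-1.72389525 -0.00808065 -0.51830295] [ 3.13675324  0.022788   -0.22687739]
```

View pics/w7c.png

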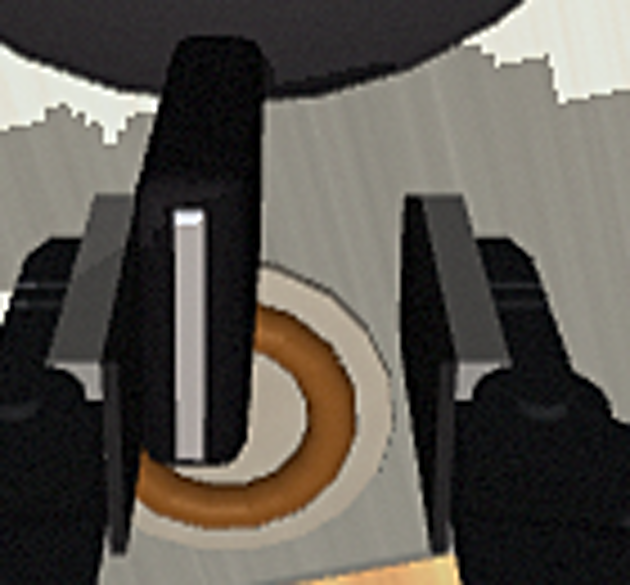

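```bash
python3 ang.py w7 237,241.7,154 237.2,297,154 245.2,287.2,95
```

```text
hub [588.22933836 -23.29048556 116.        ] [ 209   82   68   70 3687]
[575.4 -74.7 154. ] r 53.0 phi 1.302
[ 568.  -104.2  154. ] r 83.4 phi 1.302
[ 559.2 -141.6   95. ] r 121.8 phi 1.307
```

The dial reads 1.302 and the ring badge 1.307. I'll back off to centre, then lift clear.

Request:
{"name": "arm_command", "arguments": {
  "rot": [
    [0, 0, 0],
    [0, 0, 0],
    [0, 0, 0],
    [0, 0, 0]
  ],
  "slide": [
    [-4, 1, 0],
    [-3, 1, 0],
    [0, 0, 0],
    [0, 0, 5]
  ],
  "gripper": [30, 30, 30, 30]
}}

```text
clock: 5.5
eef_pos: [572.6, -92.9, 135.3]
tool_rot: [3.138, 0.021, -0.227]
force: [0.0, -0.3, -0.7]
width: 30.0
```

```bash
python3 - <<'E'
from h import *
s=telemetry.read_state(); print(s['eef_pos'],s['force'],s['tool_rot'])
im,d=get_image('wrist'); save('w8',im)
E
```

```text
[572.58000236 -92.91464884 135.27364033] [ 0.03655094 -0.2792047  -0.7414211 ] [ 3.1381589   0.02060116 -0.2265465 ]
```

View pics/w8.png

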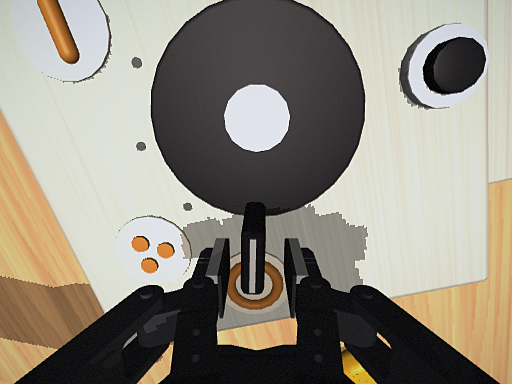

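The tab at (254,262) is free between the fingers with a gap on both sides, and it points over the ring at (256,285). Lifting now.

Request:
{"name": "arm_command", "arguments": {
  "rot": [
    [0, 0, 0],
    [0, 0, 0],
    [0, 0, 0],
    [0, 0, 0],
    [0, 0, 0]
  ],
  "slide": [
    [0, 0, 15],
    [0, 0, 20],
    [0, 0, 30],
    [0, 0, 30],
    [0, 0, 0]
  ],
  "gripper": [30, 30, 30, 30, 30]
}}

```text
clock: 5.97
eef_pos: [573.5, -92.1, 235.9]
tool_rot: [3.14, 0.019, -0.225]
force: [0.6, 0.3, 0.5]
width: 29.8
```

```bash
python3 - <<'E'
from h import *
s=telemetry.read_state(); print(s['eef_pos'],s['force'],s['tool_rot'])
im,d=get_image('wrist'); save('w9',im);c=get_calibration('wrist'); print(c)
save('w9c',cv2.resize(im[90:250,150:350],None,fx=3.7,fy=3.7,interpolation=cv2.INTER_CUBIC))
E
```

```text
[573.5276093  -92.12297529 235.94171635] [0.64809959 0.32469816 0.49189528] [ 3.13957674  0.01851655 -0.22545801]
{'fx': 291.8635686412444, 'fy': 291.8635686412444, 'cx': 256.4747911777224, 'cy': 193.3167392095061, 'xyz': array([594.02883242, -11.64466822, 376.17213576]), 'attitude': array([-0.32844155,  0.02146983, -0.22626902])}
```

View pics/w9.png

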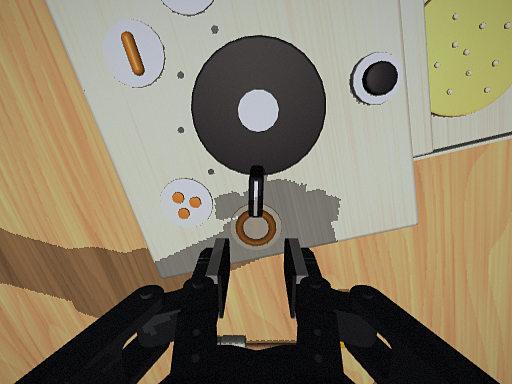

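View pics/w9c.png

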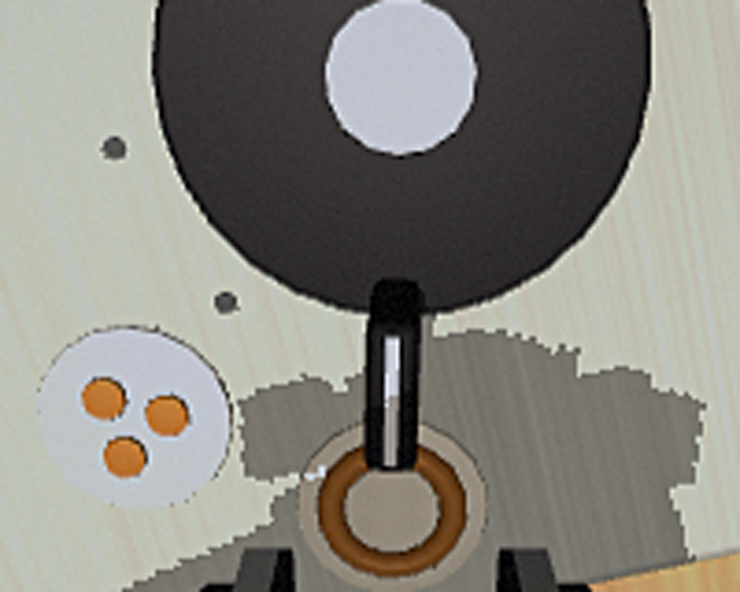

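```bash
python3 ang.py w9 256.2,181.4,154 255.4,214.9,154 255.9,227.8,95; python3 - <<'E'
from h import *
c=get_calibration('wrist')
im=cv2.cvtColor(cv2.imread('pics/w9.png'),cv2.COLOR_BGR2RGB);g=im.max(2);yy,xx=np.mgrid[:384,:512]
m=(np.hypot(xx-381,yy-77)<19)&(g<80);print(m.sum(),xx[m].mean(),yy[m].mean())
for z in (100,105,110): print(onplane(c,xx[m].mean(),yy[m].mean(),z))
E
```

```text
hub [586.79497685 -23.48775101 116.        ] [ 238   89   41   43 1339]
[574.4 -74.6 154. ] r 52.6 phi 1.31
[ 567.3 -102.5  154. ] r 81.4 phi 1.305
[ 557.4 -141.2   95. ] r 121.3 phi 1.302
920 379.8054347826087 77.61521739130434
[696.27207103 -21.4041911  100.        ]
[694.42099293 -21.22749835 105.        ]
[692.56991483 -21.0508056  110.        ]
```

Request:
{"name": "arm_command", "arguments": {
  "rot": [
    [0, 0, 0],
    [0, 0, 0],
    [0, 0, 0],
    [0, 0, 0],
    [0, 0, 0]
  ],
  "slide": [
    [30, 18, 0],
    [30, 18, 0],
    [30, 18, 0],
    [26, 14, 0],
    [0, 0, 0]
  ],
  "gripper": [0, 0, 0, 0, 0]
}}

```text
clock: 6.43
eef_pos: [688.3, -25.0, 231.6]
tool_rot: [3.134, 0.026, -0.232]
force: [-0.3, 0.5, -0.7]
width: 0.1
```

```bash
python3 - <<'E'
from h import *
z=np.load('pics/top0.npz'); c=get_calibration('top')
for u,v in [(276,158),(277,158),(277,157),(262,165),(290,165)]:
    d=z['d'][v,u]; print(u,v,np.array(c['xyz'])+ray(c,u,v)*d)
s=telemetry.read_state(); print(s['eef_pos'],s['force'],s['tool_rot'])
c=get_calibration('wrist');im,d=get_image('wrist'); save('w10',im)
for p in [(695.5,-21,100),(695.5,-21,106)]:
    u,v=proj(c,p);print(u,v)
    try:
        q=d[int(v)-2:int(v)+3,int(u)-2:int(u)+3]; print(np.array(c['xyz'])+ray(c,u,v)*np.median(q))
    except Exception as e: print(e)
E
```

```text
276 158 [693.10399626 -19.85452057 114.91947933]
277 158 [693.39040769 -23.06480215 113.34262123]
277 157 [697.20642248 -23.2492931  110.80202967]
262 165 [677.72295546  24.68653111  86.19710682]
290 165 [674.6141669  -64.79829264  91.02352491]
[688.2897985  -24.99343781 231.58149968] [-0.31980919  0.50176032 -0.73315971] [ 3.13447563  0.02555394 -0.23173323]
266.2406786909441 177.6604621773486
[696.21275259 -17.49919346 112.44983387]
266.27812323597766 179.39756589178864
[695.83899776 -19.33495439 111.79149893]
```

View pics/w10.png

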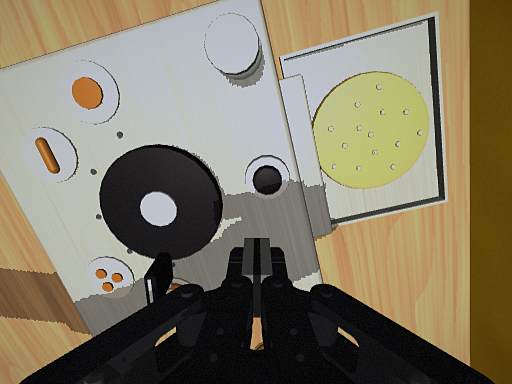

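The black button is at (267,180) and the measured top is at z of about 112. The closed fingertips are at (257,250). I'll move over the button and go down.

Request:
{"name": "arm_command", "arguments": {
  "rot": [
    [0, 0, 0],
    [0, 0, 0],
    [0, 0, 0],
    [0, 0, 0],
    [0, 0, 0]
  ],
  "slide": [
    [5, 3, -20],
    [2, 1, -25],
    [0, 0, -25],
    [0, 0, -20],
    [0, 0, 0]
  ],
  "gripper": [0, 0, 0, 0, 0]
}}

```text
clock: 6.9
eef_pos: [688.8, -26.3, 136.1]
tool_rot: [3.127, 0.031, -0.234]
force: [-1.1, 0.0, -1.0]
width: 0.1
```

```bash
python3 - <<'E'
from h import *
s=telemetry.read_state(); print(s['eef_pos'],s['force'],s['tool_rot'])
im,d=get_image('wrist'); save('w11',im)
E
```

```text
[688.84405926 -26.26973921 136.08672628] [-1.07785386  0.03804715 -0.98825598] [ 3.12730269  0.03113307 -0.23376009]
```

View pics/w11.png

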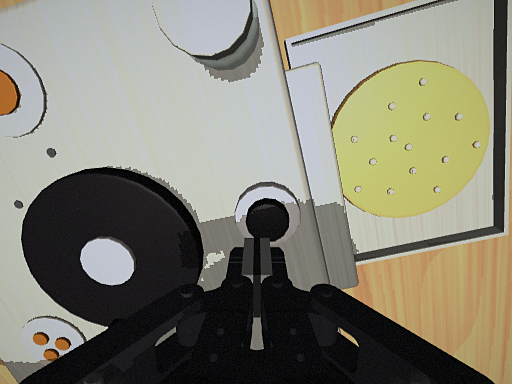

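```bash
python3 - <<'E'
from h import *
c=get_calibration('wrist'); print(onplane(c,267,218,112), onplane(c,107,261,116), proj(c,telemetry.read_state()['eef_pos']))
E
```

```text
[697.47136434 -18.59976535 112.        ] [588.32334871 -23.8761116  116.        ] (np.float64(256.5702811186294), np.float64(252.82211821432227))
```

Request:
{"name": "arm_command", "arguments": {
  "rot": [
    [0.4, -1.9, 0],
    [0, 0, 0],
    [0, 0, 0]
  ],
  "slide": [
    [6, 5, 0],
    [0, 0, 0],
    [0, 0, 0]
  ],
  "gripper": [0, 0, 0]
}}

```text
clock: 7.2
eef_pos: [695.3, -23.8, 140.4]
tool_rot: [3.141, -0.003, -0.236]
force: [-0.9, -0.2, 0.3]
width: -0.1
```

Request:
{"name": "arm_command", "arguments": {
  "rot": [
    [0, 0, 0],
    [0, 0, 0],
    [0, 0, 0]
  ],
  "slide": [
    [2, 5, -10],
    [0, 0, -10],
    [0, 0, 0]
  ],
  "gripper": [0, 0, 0]
}}

```text
clock: 7.45
eef_pos: [699.0, -19.7, 122.5]
tool_rot: [3.141, -0.008, -0.238]
force: [-0.5, -0.6, 0.1]
width: 0.2
```

```bash
python3 - <<'E'
from h import *
s=telemetry.read_state(); print(s['eef_pos'],s['force'],s['tool_rot'])
im,d=get_image('scene'); save('s12',cv2.resize(im[130:240,180:330],None,fx=5,fy=5,interpolation=cv2.INTER_CUBIC))
im,d=get_image('wrist'); save('w12',im)
E
```

```text
[698.95472422 -19.66462965 122.48373317] [-0.49793693 -0.57051704  0.09136317] [ 3.14106307 -0.00760438 -0.23762487]
```

View pics/s12.png

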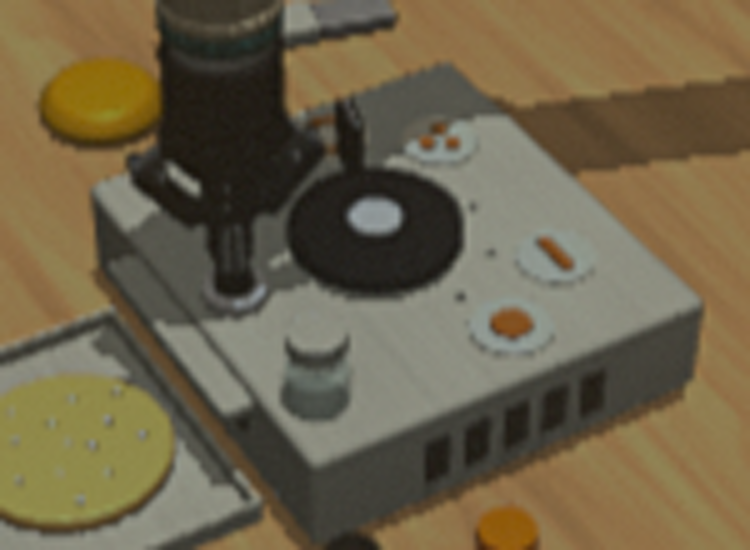

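View pics/w12.png

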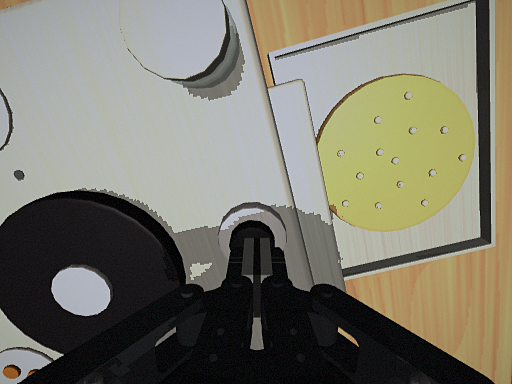

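The tip, at column 257, sits about 2.5 mm right of the button, at column 252. I'll correct that while approaching.

Request:
{"name": "arm_command", "arguments": {
  "rot": [
    [0, 0, 0],
    [0, 0, 0],
    [0, 0, 0]
  ],
  "slide": [
    [-3, 0, -4],
    [0, 0, -4],
    [0, 0, 0]
  ],
  "gripper": [0, 0, 0]
}}

```text
clock: 7.8
eef_pos: [696.8, -19.0, 115.4]
tool_rot: [-3.141, -0.01, -0.237]
force: [-0.1, -0.1, -0.5]
width: -0.0
```

Request:
{"name": "arm_command", "arguments": {
  "rot": [
    [0, 0, 0],
    [0, 0, 0]
  ],
  "slide": [
    [0, -0.5, -4],
    [0, 0, -2]
  ],
  "gripper": [0, 0]
}}

```text
clock: 7.97
eef_pos: [697.2, -19.4, 109.5]
tool_rot: [-3.14, -0.011, -0.237]
force: [-2.3, 1.0, 2.8]
width: -0.0
```

Request:
{"name": "arm_command", "arguments": {
  "rot": [
    [0, 0, 0],
    [0, 0, 0]
  ],
  "slide": [
    [0, 0, -2],
    [0, 0, -2]
  ],
  "gripper": [0, 0]
}}

```text
clock: 8.13
eef_pos: [697.3, -19.4, 106.0]
tool_rot: [-3.141, -0.011, -0.237]
force: [-2.7, 0.4, 12.4]
width: 0.0
```

Request:
{"name": "arm_command", "arguments": {
  "rot": [
    [0, 0, 0],
    [0, 0, 0]
  ],
  "slide": [
    [0, 0, -1.5],
    [0, 0, -1]
  ],
  "gripper": [0, 0]
}}

```text
clock: 8.3
eef_pos: [697.3, -19.4, 106.2]
tool_rot: [-3.141, -0.011, -0.238]
force: [-3.0, -0.0, 5.4]
width: 0.1
```

Request:
{"name": "arm_command", "arguments": {
  "rot": [
    [0, 0, 0],
    [0, 0, 0]
  ],
  "slide": [
    [0, 0, -4],
    [0, 0, -4]
  ],
  "gripper": [0, 0]
}}

```text
clock: 8.47
eef_pos: [697.5, -19.3, 105.7]
tool_rot: [3.141, -0.013, -0.239]
force: [-10.1, -0.4, 28.6]
width: 0.3
```

```bash
python3 - <<'E'
from h import *
s=telemetry.read_state(); print(s['eef_pos'],s['force'])
im,d=get_image('wrist');c=get_calibration('wrist'); save('w13',cv2.resize(im[170:290,180:340],None,fx=4.5,fy=4.5,interpolation=cv2.INTER_CUBIC))
s=telemetry.read_state(); print(s['eef_pos'],s['force'])
o=np.array(c['xyz'])
for v in range(188,240,4): print(v,[round(float((o+ray(c,u,v)*d[v,u])[2]),1) for u in range(205,305,8)])
E
```

```text
[697.45759315 -19.33826375 105.71410717] [-10.05595378  -0.44903055  28.56862263]
[697.43062237 -19.33692462 105.79893396] [-9.00124627 -0.13607933 23.74128305]
188 [90.5, 90.7, 90.3, 91.6, 90.3, 90.5, 90.4, 91.4, 90.3, 90.2, 89.3, 87.2, 83.3]
192 [90.0, 90.8, 89.6, 90.6, 89.7, 89.6, 89.7, 89.9, 89.6, 90.9, 89.9, 88.8, 81.9]
196 [90.8, 90.0, 89.5, 89.6, 90.4, 89.2, 89.9, 90.6, 89.7, 89.8, 90.0, 88.2, 82.7]
200 [90.5, 89.9, 89.4, 89.5, 89.5, 89.5, 89.9, 89.6, 90.2, 91.3, 89.8, 89.4, 82.8]
204 [90.1, 89.2, 90.4, 89.8, 90.7, 90.6, 90.0, 89.6, 90.8, 90.9, 90.2, 90.2, 82.1]
208 [89.4, 90.0, 90.7, 90.0, 90.2, 89.2, 90.1, 90.6, 90.8, 89.4, 88.9, 89.6, 82.1]
212 [90.6, 90.5, 89.7, 90.8, 90.6, 91.5, 92.8, 93.7, 90.8, 89.6, 91.0, 89.8, 83.6]
216 [89.2, 89.7, 91.1, 89.7, 93.3, 98.1, 98.4, 98.1, 94.2, 89.8, 90.0, 89.3, 86.4]
220 [89.4, 89.3, 90.0, 90.2, 97.9, 102.0, 101.5, 102.5, 101.1, 94.9, 90.0, 90.8, 87.2]
224 [89.9, 90.3, 90.8, 96.4, 101.8, 101.6, 102.0, 101.5, 101.9, 100.4, 89.7, 89.0, 88.3]
228 [90.9, 90.4, 89.6, 102.0, 102.7, 102.7, 102.5, 101.2, 103.2, 101.6, 98.3, 89.6, 88.7]
232 [89.3, 90.7, 91.2, 102.6, 102.0, 102.3, 101.9, 101.6, 101.5, 103.0, 101.8, 91.4, 88.6]
236 [90.2, 89.8, 100.5, 101.8, 101.9, 103.9, 104.6, 105.1, 103.4, 102.4, 101.6, 90.7, 89.0]
```

View pics/w13.png

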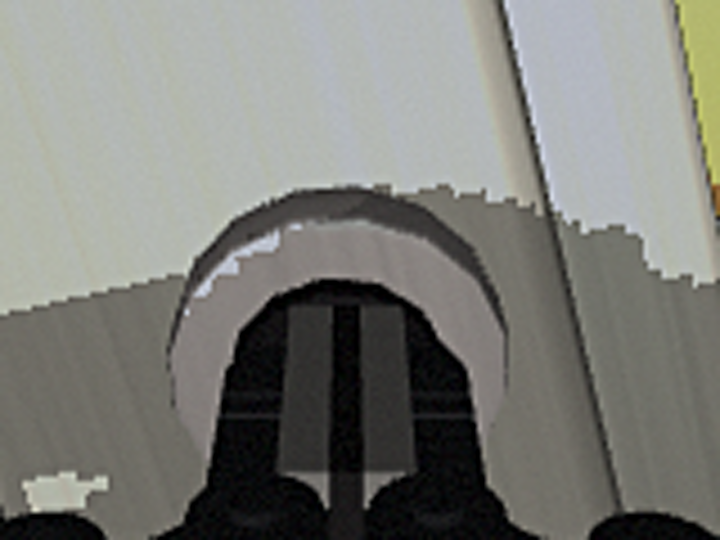

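The housing top is at 102 mm and the tip stopped at 105.7 mm with 24–28 N. So the button itself is bottomed out and the tip isn't resting on the rim. Releasing now.

Request:
{"name": "arm_command", "arguments": {
  "rot": [
    [0, 0, 0],
    [0, 0, 0],
    [0, 0, 0],
    [0, 0, 0],
    [0, 0, 0]
  ],
  "slide": [
    [0, 0, 5],
    [0, 0, 15],
    [0, 0, 30],
    [0, 0, 30],
    [0, 0, 30]
  ],
  "gripper": [0, 0, 0, 0, 0]
}}

```text
clock: 8.93
eef_pos: [692.4, -20.1, 213.8]
tool_rot: [3.137, -0.001, -0.238]
force: [0.1, 0.0, 0.3]
width: 0.2
```

Request:
{"name": "arm_command", "arguments": {
  "rot": [
    [0, 0, 0],
    [0, 0, 0],
    [0, 0, 0],
    [0, 0, 0],
    [0, 0, 0]
  ],
  "slide": [
    [0, 0, 20],
    [-20, 0, 0],
    [-20, 0, 0],
    [-10, 0, 0],
    [0, 0, 0]
  ],
  "gripper": [0, 0, 0, 0, 0]
}}

```text
clock: 9.35
eef_pos: [646.1, -19.8, 243.0]
tool_rot: [3.141, -0.018, -0.239]
force: [-0.4, -0.8, -0.1]
width: 0.0
```

```bash
python3 - <<'E'
from h import *
s=telemetry.read_state(); print(s['eef_pos'],s['force'])
im,d=get_image('wrist');c=get_calibration('wrist'); save('w14',im); o=np.array(c['xyz'])
u,v=map(int,proj(c,(696.5,-20.5,112))); print(u,v,(o+ray(c,u,v)*np.median(d[v-2:v+3,u-2:u+3]))[2])
im,d=get_image('scene'); save('s14',cv2.resize(im[130:240,180:330],None,fx=5,fy=5,interpolation=cv2.INTER_CUBIC))
E
```

```text
[646.10818709 -19.78127807 242.99821227] [-0.36342234 -0.82453195 -0.07356708]
303 172 112.38414056805675
```

View pics/w14.png

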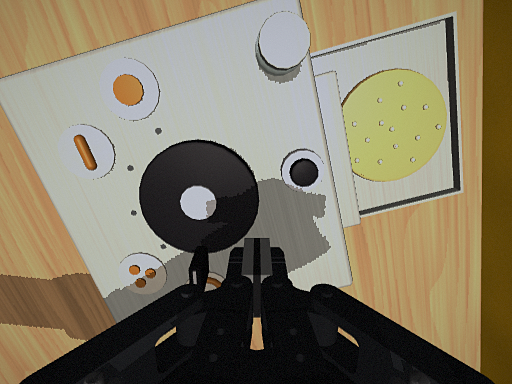

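View pics/s14.png

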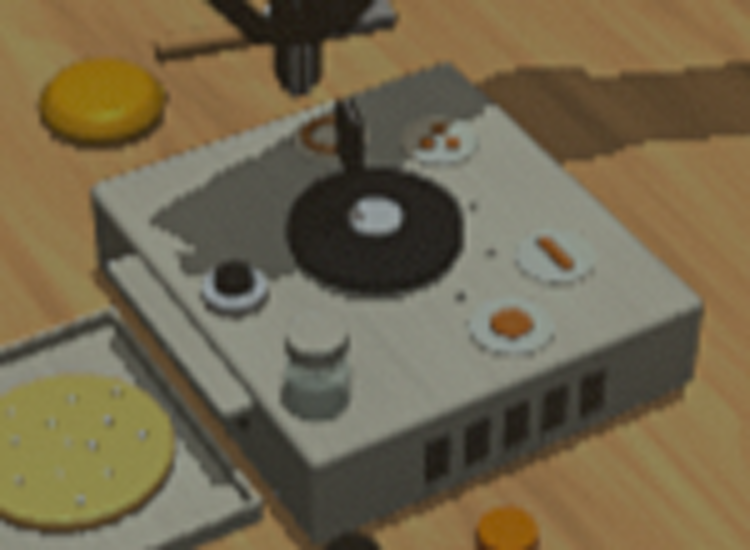

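The button is back up at z 112.4. The jar and the other loose things haven't moved. I'll take one last look at the dial from over the badge.

Request:
{"name": "arm_command", "arguments": {
  "rot": [
    [0, 0, 0],
    [0, 0, 0],
    [0, 0, 0],
    [0, 0, 0]
  ],
  "slide": [
    [-24, -24, 0],
    [-24, -24, 0],
    [-20, -20, 0],
    [0, 0, 0]
  ],
  "gripper": [0, 0, 0, 0]
}}

```text
clock: 9.78
eef_pos: [581.8, -87.2, 240.6]
tool_rot: [-3.138, -0.02, -0.235]
force: [0.1, -0.4, -0.8]
width: -0.2
```

```bash
python3 - <<'E'
from h import *
s=telemetry.read_state(); print(s['eef_pos'],s['force'])
im,d=get_image('wrist'); save('w15',im); save('w15c',cv2.resize(im[90:250,150:350],None,fx=3.7,fy=3.7,interpolation=cv2.INTER_CUBIC))
E
```

```text
[581.8314593  -87.16692941 240.55437432] [ 0.08677204 -0.384098   -0.82722116]
```

View pics/w15c.png

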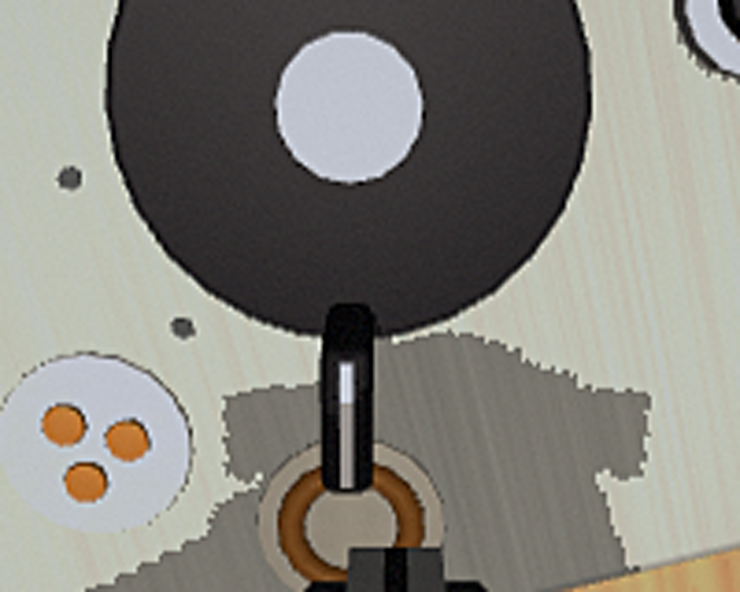

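The tab line runs from (346,365) to (347,485) in the crop, straight at the ring's centre at (351,525). That leaves it within about 0.01 rad. Handing in.

```bash
python3 ang.py w15 243.5,188.6,154 243.8,221.1,154 244.9,231.9,95; python3 -c "
from h import *
print(ctrl.finish_job())"
```

```text
hub [590.54422476 -20.86599454 116.        ] [ 224   99   40   41 1254]
[577.8 -72.9 154. ] r 53.6 phi 1.307
[ 570.9 -101.2  154. ] r 82.7 phi 1.307
[ 561.5 -138.8   95. ] r 121.5 phi 1.306
the job is handed in; nothing more can be done
None
```

The dial is set to the ring-bread badge and the start button was pressed after that. I handed the job in at about 10 s of the 54 s allowed, with the gripper clear of everything.

- **Dial:** the ring badge sat at +1.3. I pushed the tab round with one finger of the slightly open gripper, from about 0.20. The last wrist picture put the tab at 1.307 and the badge at 1.306. I measured the line along the tab's top, as the pointer itself was hidden under the tab in that view.
- **Button:** I pressed it with the closed fingertips from about 112 mm down to 105.7 mm, at up to about 29 N. The housing rim measured 102 mm, so the button was at its stop and the fingers were not on the rim. After release it measured 112.4 mm, so it sprang back.
- **Not touched:** nothing gripped or lifted the dial. The jar and bun looked in place in the last pictures, but the bowl and most of the brush were outside that view; the arm never went near the bowl and only passed high above the brush.

One disagreement: positions from the top and wrist cameras differed by 2–4 mm. I set the angle by comparing tab, hub and badge within the same wrist picture, where that offset largely cancels. The button's aim I corrected by eye from the wrist view.

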